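# Snap the stopper basket onto the drip rail

## Task

Pick up the small steel stopper basket by the grey grip tab above its hook and press the hook straight down over the rail bar until its sprung gate has flicked shut underneath the bar. With the gate shut, tug it upward firmly enough to prove that the gate holds (5 to 15 N on top of its own weight), then let it down so that it hangs upright from the bar, and let go. Never load the bar with more than 25 N, and leave the jar, the round box, the bottle and the beaker where they stand.

Things in the scene. Friction and masses are not known exactly. Their poses are not given: they have to be found in the camera images.
- hanger: loose steel hanger, 0.16 to 0.25 kg, 178 mm tall, upright on the worktop: a 56 x 56 x 40 mm open basket, a stem on its -x side, above it a hook with its mouth facing down (a strip 16 mm wide in y) and a grip tab on top. Origin: centre of the basket's underside; z up, x from the stem to the hook's nose, y along the bar when hung. Inside, the stem face is at x=-11, the nose face at x=+9 mm
- nose (a point): lower tip of the hook's nose (5 mm thick), 97 mm above the hanger's underside, 11.5 mm to +x of its middle. To get in, the bar passes sideways under this tip and over the basket's rim (40 mm up): bring the hanger to the bar nose first, at such a height, centre it on the bar, then lower it
- tab (a point): point on the hanger's grip tab, 158 mm above its underside, straight above its origin: the place to grasp, from above, fingers closing along the hanger's x. The grey tab is 10 mm thick (x), 30 mm wide (y), and reaches from 138 to 178 mm
- eye (a point): point of the hanger, 127 mm above its underside, on its middle line: where the bar's centre line lies when the hook hangs from the bar, the bar against the hook's arched roof
- gate: the hook's gate, a 4 mm wire loop 18.5 mm long, hinged to the stem; origin on the hinge, 100 mm above the hanger's underside, 9.5 mm to -x of its middle; x axis to its free end, level when shut. It swings only upward into the hook; pushing it open takes 3 to 8 N. It flicks shut under the bar when the bar's centre line is 22 to 24 mm above the hinge, about 4 mm before the bar meets the roof
- gate_angle (a joint): opening of the gate in rad: 0 shut, 1.6 folded up against the stem; sprung toward shut
- stand: rail stand fixed on the worktop: two posts 220 mm apart on round feet carry a level 8 mm round steel bar. Origin: on the worktop straight below the bar's middle; y along the bar, x across it (away from the robot). The bar's centre line is clamped anywhere from 146 to 174 mm above the worktop, NOT given, other each time: find it by touch. Post tops reach 14 mm above it
- salt_jar: bystander: white jar with a blue lid, 64 mm across, 75 mm tall; origin at the centre of its underside
- filter_box: bystander: low round box, 73 mm across, 23 mm tall; origin at the centre of its underside
- reagent_bottle_4: bystander: small white bottle with a black cap, 48 mm across, 85 mm tall; origin at the centre of its underside
- beaker: bystander: clear glass beaker, 68 mm across, 75 mm tall; origin at the centre of its underside
Not all that is in view belongs to the job. There is more than one size of the hanger; the one meant has the size given above.

How it is judged:
On the way, in this order (a step that is already met when the one before it is completed fails the run):
1. the bar pushes the gate open (more than 0.6 rad) (value of joint gate_angle above 0.6 rad and contact force between gate and stand above 0.3 N).
2. the gate has shut again with the bar inside the hook (value of joint gate_angle below 0.15 rad and x of eye in the frame of stand between -0.009 and 0.009 m and y of eye in the frame of stand between -0.08 and 0.08 m and z of eye in the frame of stand between 0.14 and 0.178 m), for 0.1 s.
3. tugged up: the shut gate pulls up against the bar with more than 3 N (value of joint gate_angle below 0.15 rad and contact force between gate and stand above 3 N), for 0.1 s.
At the end, for the whole second after the job is handed in: the gate is shut (below 0.15 rad) with the bar inside the hook, the hanger hangs by the hook's roof from the bar, within 80 mm of the bar's middle, upright within 0.25 rad, at rest, released (all of step 2 and contact force between hanger and stand above 0.5 N and angle between hanger's own z axis and vertical below 0.25 rad and linear speed of hanger below 0.03 m/s); the robot touches nothing.
It fails at once if the bar is loaded with more than 25 N by the hanger (contact force between hanger and stand above 25 N).
It fails at once if the gate is pulled against the bar with more than 18 N (contact force between gate and stand above 18 N).
It fails at once if the jar, round box, bottle or beaker is moved by more than 20 mm (distance of any of salt_jar, filter_box, reagent_bottle_4, beaker from where it was at the start of the episode above 0.02 m).
It also fails if it takes over 67 s, if anything falls off the work surface, if the arm or the gripper's body presses on something with over 40 N, if the wrist force passes 120 N, or if a joint passes its speed limit or range.

## Robot

A 7-joint arm with a two-finger parallel gripper is mounted at the origin on a cart in front of the work surface, level with it; the furniture and walls round the work are solid. World frame = base frame: x ahead of the robot, y to its left, z up, the work surface at z = 0. Lengths are in m, angles in rad, forces in N, time in s.
With the tool pointing down it reaches from about 0.425 to 0.95 m from the base axis. Payload 4.7 kg.
Tool frame: the origin (TCP) lies on the centre line of the jaws, within the pads' length; the fingertips stand robot.nose_length ahead of it and the grasp point (between the pads) lies 8 mm behind it (robot.nose_length is the distance from the TCP to the fingertips, in m); z points along the fingers, y is the line along which they close (so a half turn about z gives the same grasp; the last joint's range is limited). The gripper opens to 85 mm and grips with 20 to 120 N. Pads are 22 mm wide; open, the fingers measure 114 mm over their backs; the gripper's body (76 mm by 85 mm) begins 54 mm behind the grasp point. The pads swing forward as they close: fully open they stand 13 mm farther back than shut.
Start: joints at [1.198, 0.469, -0.049, 1.532, 0.024, 1.141, -0.082], TCP at [0.228, -0.636, 0.242] pointing down, gripper open.
Joint ranges: [-2.59, 2.59], [-0.33, 1.99], [-1.39, 1.29], [0.1, 2.45], [-1.04, 4.18], [0.21, 1.99], [-2.66, 2.66]. Speed limits (rad/s): [2.57, 2.57, 3.14, 3.14, 3.14, 3.14, 3.14].

## Interface

Orientations are given as [roll, pitch, yaw] about the fixed x, y, z axes, in that order (R = Rz(yaw) Ry(pitch) Rx(roll)).
In Python, from plant import robot gives the robot as it stands. Calls block until the motion is done:
- robot.goto(position, orientation): joint-space move of the TCP to a pose.
- robot.move_straight(position, vel=0.15, attitude=None, contact_N=None): straight line of the TCP; attitude=None keeps the orientation; vel is the mean speed in m/s. With contact_N (N) it stops when the force on the tool has changed by that much, and returns True; else False.
- robot.move_joints(angles): joint-space move.
- robot.grip(opening, strength=None): opening from 0.0 (shut) to 1.0 (fully open); strength is the grip in N (None keeps the last); returns when the fingers have stopped.
- robot.sleep(seconds).
- robot.inverse_kinematics(position, orientation): joint angles nearest the present ones, or None.
- robot.sense(): the state.
- robot.grab_frame(name): name is "scene" or "side" or "wrist"; returns a dict with "image" (480x640x3 uint8, red, green, blue), "range_z" (480x640 float32, m along the optical axis (not along the pixel's ray), 0 where there is no reading), "fx", "fy", "cx", "cy" (pixels), "dist_coeffs" ([k1, k2, p1, p2, k3] as OpenCV has them; the pictures are not rectified), "R" (3x3) and "t" (3): a world point X has camera coordinates R X + t. Camera axes: x right, y down, z forward; pixel columns grow to the right and rows downward; lengths in m; the calibration is good to about 2 mm. A picture is of the moment at which its call begins.
A pose or a line that the arm cannot do raises robot.IKError and nothing moves.
- robot.close_job(): hands the job in; it is judged then, once.
The state is a dict: "t": time; "joint_pos": joint angles; "joint_velocities": joint speeds; "effort": joint torques, N m; "tcp_pos": TCP position; "tcp_rot": TCP orientation; "wrist_force": force on the tool from outside, world axes, zero at the start; "torque": the same for the moment, N m; "opening": opening from 0.0 (shut) to 1.0 (fully open); "gripper_force": force on a finger pad.
Only numpy, scipy, OpenCV 4.12 (cv2) and the standard library are available. Lean on these libraries where they do the work, as an engineer would, in place of code of your own. Each camera call takes 0.05 s, during which the arm holds its last target. There are 200 camera calls.

## Working session

There is one attempt and no reset: what is moved stays moved. The work goes in short steps, each a Python script; the robot and the scene stay as the last script left them, time stands still between calls to the robot, and variables do not carry over. Pictures are saved under pics/ and viewed, at most 10 in all, crops included, and the job is handed in when it is done.

```bash
ls; mkdir -p pics; python3 - <<'E'
from plant import robot
import cv2,pickle
s=robot.sense();print({k:s[k] for k in('t','tcp_pos','tcp_rot','wrist_force','opening')},robot.nose_length)
for n in("scene","side"):
    f=robot.grab_frame(n);pickle.dump(f,open(n+'.pkl','wb'))
    cv2.imwrite(f'pics/{n}0.png',f['image'][:,:,::-1])
    print(n,f['fx'],f['dist_coeffs'],(-f['R'].T@f['t']).round(3),f['R'].round(2).tolist())
E
```

```text
pics
{'t': 0.0, 'tcp_pos': array([ 0.22734526, -0.63494618,  0.2412228 ]), 'tcp_rot': array([-3.13956218e+00,  7.16347042e-05,  3.43853333e-01]), 'wrist_force': array([-0.35533922,  0.2370824 ,  0.00274694]), 'opening': 1.000940930242808} 0.011
scene 610.3119345645382 [-0.12176618  0.          0.          0.          0.        ] [ 0.777 -0.756  0.858] [[0.98, 0.21, 0.01], [0.14, -0.63, -0.76], [-0.16, 0.74, -0.65]]
side 608.0502235104495 [-0.07046681  0.          0.          0.          0.        ] [ 1.358 -0.464  0.769] [[0.59, 0.81, -0.01], [0.47, -0.35, -0.81], [-0.66, 0.47, -0.58]]
```

View pics/scene0.png

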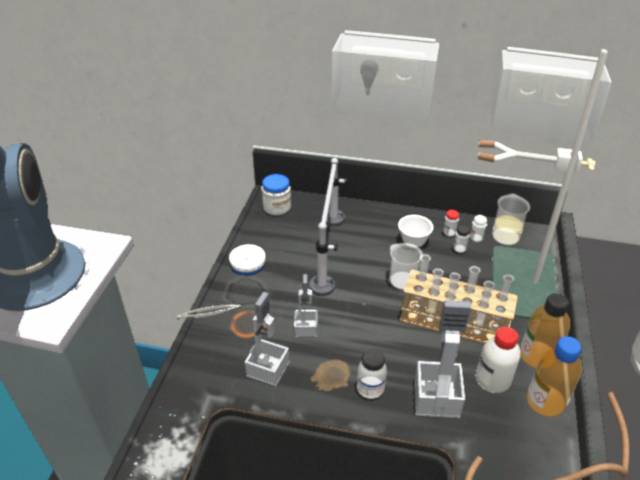

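View pics/side0.png

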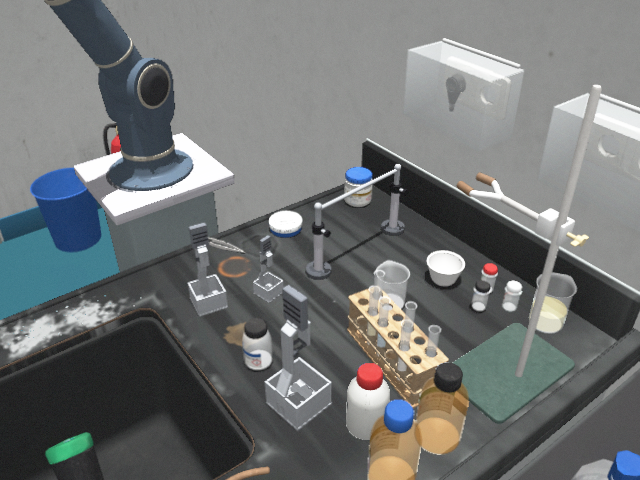

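The scene view shows three hangers, with baskets near (267,362), (305,322) and (440,390). The rail runs from (323,245) to (334,165). In the side view the hangers are at (207,293), (268,285) and (298,390), and the rail runs from (318,207) to (397,168). Next I'll enlarge the crops.

```bash
cat > h.py <<'E'
import numpy as np,cv2,pickle
def K(f): return np.array([[f['fx'],0,f['cx']],[0,f['fy'],f['cy']],[0,0,1.]])
def ray(f,p):
    u=cv2.undistortPoints(np.array([[p]],float),K(f),np.array(f['dist_coeffs']))[0,0]
    d=f['R'].T@np.array([u[0],u[1],1.]); return -f['R'].T@f['t'],d
def tri(fs,ps):
    A=np.zeros((3,3));b=np.zeros(3);L=[]
    for f,p in zip(fs,ps):
        c,d=ray(f,p);d=d/np.linalg.norm(d);M=np.eye(3)-np.outer(d,d);A+=M;b+=M@c;L.append((c,M))
    X=np.linalg.solve(A,b);return X,max(np.linalg.norm(M@(X-c)) for c,M in L)
def cloud(f,u0=0,v0=0,u1=640,v1=480):
    v,u=np.mgrid[v0:v1,u0:u1];z=f['range_z'][v0:v1,u0:u1].ravel();ok=z>0
    p=np.stack([u.ravel(),v.ravel()],1).astype(float)[ok]
    n=cv2.undistortPoints(p[:,None],K(f),np.array(f['dist_coeffs']))[:,0]
    X=np.c_[n,np.ones(len(n))]*z[ok][:,None]
    return (X-f['t'])@f['R']
def proj(f,X):
    return cv2.projectPoints(np.array(X,float).reshape(-1,3),cv2.Rodrigues(f['R'])[0],f['t'],K(f),np.array(f['dist_coeffs']))[0][:,0]
def crop(f,u,v,w,h,s): return cv2.resize(np.ascontiguousarray(f['image'][v:v+h,u:u+w,::-1]),None,fx=s,fy=s,interpolation=cv2.INTER_CUBIC)
E
python3 - <<'E'
from h import *
S,D=[pickle.load(open(n+'.pkl','rb')) for n in('scene','side')]
a=crop(S,225,260,100,130,4);b=crop(D,180,215,100,130,4)   # 400x520 each
cv2.imwrite('pics/c1.png',np.hstack([a,b]))
a=crop(S,280,150,80,150,4);b=crop(D,290,150,120,135,4)
a=cv2.copyMakeBorder(a,0,0,0,0,0);b=cv2.copyMakeBorder(b,0,60,0,0,0)
cv2.imwrite('pics/c2.png',np.hstack([a,b]))
for n,f,bs in(('scene',S,[(240,285,295,388),(288,270,322,338),(410,295,470,420)]),('side',D,[(182,215,232,315),(250,230,285,303),(262,280,335,425)])):
  for b in bs:
    X=cloud(f,*b);X=X[(X[:,2]>0.012)&(X[:,2]<.35)]
    B=X[X[:,2]<.06]; T=X[X[:,2]>X[:,2].max()-.03]
    r=cv2.minAreaRect(B[:,:2].astype(np.float32)*1000)
    print(n,'top',X[:,2].max().round(3),'rect',r,'tab',np.median(T,0).round(3))
E
```

```text
scene top 0.181 rect ((546.2216796875, -125.97586822509766), (59.33518600463867, 59.627620697021484), 80.62864685058594) tab [ 0.549 -0.132  0.172]
scene top 0.134 rect ((581.7588500976562, 33.4294548034668), (43.455352783203125, 155.0200653076172), 8.539312362670898) tab [ 0.591 -0.027  0.125]
scene top 0.234 rect ((841.7032470703125, -36.491302490234375), (109.29826354980469, 252.79754638671875), 9.61644458770752) tab [ 0.839 -0.13   0.223]
side top 0.181 rect ((483.5227355957031, -94.27584075927734), (68.10594177246094, 214.4972381591797), 63.13261413574219) tab [ 0.551 -0.128  0.168]
side top 0.233 rect ((531.0696411132812, 36.095550537109375), (55.977134704589844, 218.70416259765625), 46.26863098144531) tab [ 0.826 -0.133  0.224]
side top 0.234 rect ((724.2543334960938, -86.5534896850586), (95.9172134399414, 345.31378173828125), 71.39993286132812) tab [ 0.846 -0.129  0.224]
```

View pics/c1.png

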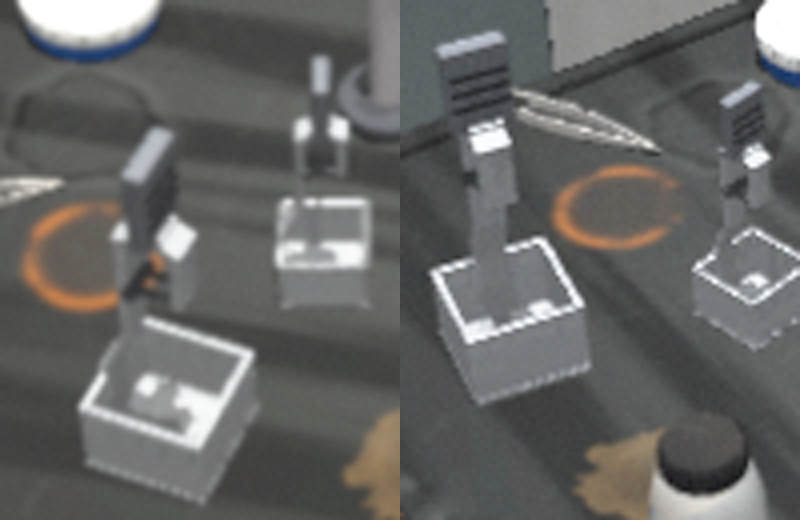

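View pics/c2.png

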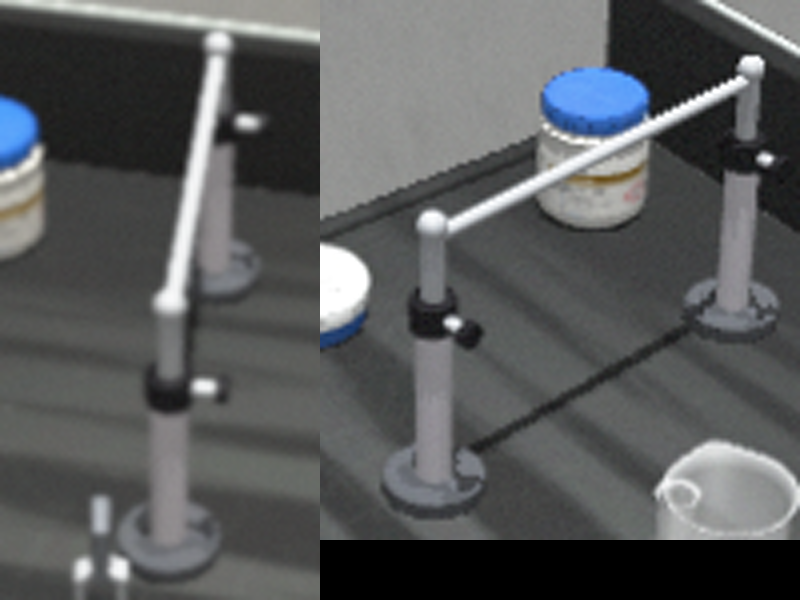

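The target is the medium hanger, with its top at about 0.18 m and its basket about 59 mm across. In crop c1 (scene part) the rim corners are (145,320), (255,352), (197,447) and (80,408), with the stem on the left edge. The side part has (540,240), (585,305), (470,340) and (432,270). In c2 the bar runs from (177,285) to (214,60) in the scene part and from (130,227) to (422,80) in the side part.

```bash
python3 - <<'E'
from h import *
S,D=[pickle.load(open(n+'.pkl','rb')) for n in('scene','side')]
s=lambda u,v:(225+u/4-.375,260+v/4-.375); d=lambda u,v:(180+(u-400)/4-.375,215+v/4-.375)
C=[]
for a,b in [((145,320),(540,240)),((255,352),(585,305)),((197,447),(470,340)),((80,408),(432,270))]:
    X,e=tri([S,D],[s(*a),d(*b)]);C.append(X);print(X.round(4),e.round(4))
C=np.array(C);print('rim centre',C.mean(0).round(4))
v=C[1]+C[2]-C[0]-C[3];w=C[0]+C[1]-C[2]-C[3];print('yaw',np.arctan2(v[1],v[0]),np.arctan2(-w[0],w[1]))
print('tabtop',tri([S,D],[s(148,156),d(474,44)]))
s=lambda u,v:(280+u/4-.375,150+v/4-.375); d=lambda u,v:(290+u/4-.375,150+v/4-.375)
c1,a=ray(S,s(177,285));_,b=ray(S,s(214,60));n1=np.cross(a,b)
c2,a2=ray(D,d(130,227));_,b2=ray(D,d(422,80));n2=np.cross(a2,b2)
dr=np.cross(n1,n2);dr/=np.linalg.norm(dr);dr*=np.sign(dr[1])
P=np.linalg.lstsq(np.array([n1,n2,dr]),np.array([n1@c1,n2@c2,0]),rcond=None)[0]
for y in(0.0,.1,.2,.3):print('bar',(P+dr*(y-P[1])/dr[1]).round(4))
print('dir',dr)
for n,p,q in(('postA',(170,298),(112,222)),('postB',(217,42),(430,66))):print(n,tri([S,D],[s(*p),d(*q)]))
for n,f,b in(('S',S,(300,155,350,300)),('D',D,(300,160,410,280))):
    X=cloud(f,*b);X=X[(X[:,2]>.13)&(X[:,2]<.22)]
    np.set_printoptions(suppress=True)
    for y0 in np.arange(0,.32,.04):
        q=X[(X[:,1]>y0)&(X[:,1]<y0+.04)]
        if len(q)>5:print(n,y0.round(2),len(q),np.median(q,0).round(4),q[:,2].max().round(4))
for n,p,q in(('jar',(276,190),(358,182)),('box',(247,258),(286,223)),('beaker',(405,262),(391,280)),('bottle',(372,372),(258,340))):print(n,tri([S,D],[p,q]))
E
```

```text
[ 0.5279 -0.0977  0.0429] 0.0002
[ 0.5785 -0.1023  0.0401] 0.0002
[ 0.5674 -0.1558  0.0388] 0.0005
[ 0.5139 -0.1478  0.0399] 0.0004
rim centre [ 0.5469 -0.1259  0.0404]
yaw -0.12024297210590873 -0.23740673478146448
tabtop (array([ 0.54563517, -0.12404178,  0.17584029]), np.float64(0.0005854850037873221))
bar [0.6061 0.     0.152 ]
bar [0.5948 0.1    0.1512]
bar [0.5835 0.2    0.1503]
bar [0.5722 0.3    0.1495]
dir [-0.11229485  0.99363891 -0.00846109]
postA (array([0.59417711, 0.09622132, 0.15884536]), np.float64(0.0009730354749543842))
postB (array([0.57151088, 0.31566137, 0.15687357]), np.float64(0.0005936989075027395))
S 0.08 115 [0.5954 0.0917 0.1525] 0.1652
S 0.12 53 [0.591  0.1389 0.1531] 0.1562
S 0.16 52 [0.5869 0.1786 0.1532] 0.156
S 0.2 46 [0.5829 0.2192 0.1534] 0.1565
S 0.24 44 [0.579  0.259  0.1533] 0.1556
S 0.28 71 [0.5751 0.3089 0.1545] 0.1643
D 0.04 9 [0.7873 0.0746 0.131 ] 0.1317
D 0.08 147 [0.598  0.0931 0.1506] 0.1645
D 0.12 80 [0.5922 0.1392 0.1524] 0.1555
D 0.16 75 [0.5886 0.1806 0.1521] 0.1559
D 0.2 66 [0.5845 0.2197 0.1516] 0.1555
D 0.24 59 [0.5806 0.2604 0.1516] 0.156
D 0.28 121 [0.5768 0.309  0.1514] 0.1633
jar (array([0.43686686, 0.32726804, 0.05078396]), np.float64(0.0002502628630486474))
box (array([0.42734346, 0.13192872, 0.01194759]), np.float64(0.0006872817411567177))
beaker (array([0.75039889, 0.14503071, 0.05597894]), np.float64(0.0013643593858918281))
bottle (array([ 0.72746464, -0.12642739,  0.04735429]), np.float64(0.002021998387686755))
```

```bash
python3 - <<'E'
from plant import robot
from h import *
for th in(-.178,.10):
  for s in(1,-1):
    p=[.547,-.125,.30] if th<0 else [.583,.206,.24]
    q=robot.inverse_kinematics(p,[np.pi,0,th+s*np.pi/2]);print(th,s,None if q is None else np.round(q,2))
q=robot.inverse_kinematics([.547,-.125,.27],[np.pi,0,-.178+np.pi/2])
s=1 if q is not None and abs(q[6])<2.2 else -1
robot.goto([.547,-.125,.27],[np.pi,0,-.178+s*np.pi/2])
f=robot.grab_frame('wrist');pickle.dump(f,open('w1.pkl','wb'));cv2.imwrite('pics/w1.png',f['image'][:,:,::-1])
print(s,robot.sense()['t'],robot.sense()['tcp_pos'],robot.sense()['joint_pos'].round(2),(-f['R'].T@f['t']).round(3),proj(f,[[.546,-.125,.178]]))
X=cloud(f);X=X[(X[:,2]>.165)&(X[:,2]<.19)&(abs(X[:,0]-.547)<.04)&(abs(X[:,1]+.125)<.04)]
print(len(X));print(X.mean(0), cv2.minAreaRect((X[:,:2]*1000).astype(np.float32)) if len(X)>5 else 0)
E
```

```text
-0.178 1 [ 0.62  0.29 -0.58  1.71  0.17  1.19 -0.19]
-0.178 -1 [ 1.06  0.55 -1.31  1.69  0.54  1.34  2.62]
0.1 1 [ 0.33  0.62 -1.1   1.64  0.58  1.25 -0.79]
0.1 -1 [ 0.36  0.66 -1.18  1.63  0.63  1.28  2.31]
1 2.3083 [ 0.54682482 -0.12656735  0.26975649] [ 0.61  0.31 -0.58  1.75  0.19  1.13 -0.2 ] [ 0.558 -0.062  0.4  ] [[320.65147367 239.2751701 ]]
985
[ 0.54596253 -0.12432837  0.17598974] ((545.8492431640625, -125.46905517578125), (29.61665153503418, 11.098489761352539), 79.34294891357422)
```

View pics/w1.png

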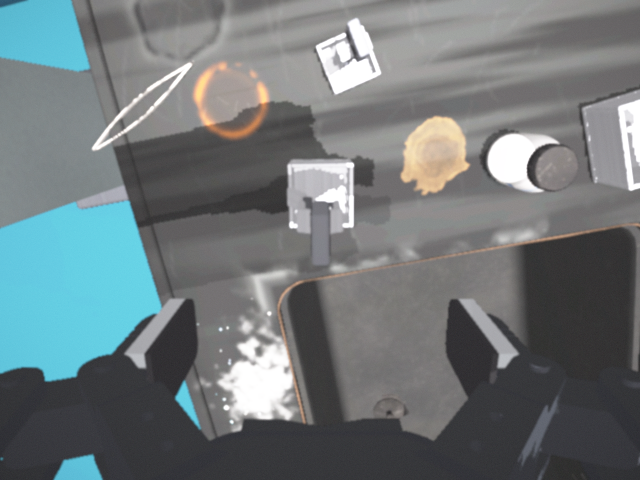

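The wrist picture shows the tab at (320,232), square to the jaws, with the basket at (320,195). The depth data give a tab centre of (0.546,-0.125) and a yaw of -0.186.

```bash
python3 - <<'E'
from plant import robot
from h import *
th=-.186;A=[np.pi,0,th+np.pi/2]
robot.move_straight([.546,-.1252,.151],vel=.1,attitude=A)
print(robot.sense()['tcp_pos'],robot.sense()['wrist_force'])
robot.grip(0,80);s=robot.sense();print('grip',s['opening'],s['gripper_force'],s['wrist_force'],s['t'])
robot.move_straight([.546,-.1252,.29],vel=.12)
s=robot.sense();print('lift',s['opening'],s['wrist_force'],s['torque'],s['tcp_pos'],s['tcp_rot'],s['t'])
th=.104;A=[np.pi,0,th+np.pi/2]
robot.goto([.49,.196,.29],A)
s=robot.sense();print(s['t'],s['opening'],s['tcp_pos'],s['tcp_rot'],s['wrist_force'])
f=robot.grab_frame('scene');d=robot.grab_frame('side');pickle.dump((f,d),open('two.pkl','wb'))
w=robot.grab_frame('wrist')
cv2.imwrite('pics/pre.png',np.hstack([crop(f,230,90,130,180,3),crop(d,260,90,130,180,3)]))
X=cloud(w);np.set_printoptions(suppress=True)
X=X[(X[:,2]>.145)&(X[:,2]<.165)&(abs(X[:,0]-.583)<.03)]
for y0 in np.arange(.1,.32,.03):
    q=X[(X[:,1]>y0)&(X[:,1]<y0+.03)]
    if len(q)>5:print('wrist bar',y0.round(2),len(q),np.median(q,0).round(4),q[:,2].max())
E
```

```text
[ 0.54652829 -0.12521697  0.15168644] [ 0.72193421  0.35349249 -0.32117175]
grip 0.10665135940070367 78.13197612762451 [-0.35077418 -0.79702371 -0.10720131] 4.325
lift 0.10678949091440226 [ 0.21009422  0.96884943 -2.90745117] [-0.00187649  0.02788976  0.00888881] [ 0.5454448  -0.12520224  0.28903759] [-3.13965249e+00 -1.13088156e-04  1.38483154e+00] 5.6333
6.8667 0.10369244473039262 [0.49103072 0.19390614 0.28965304] [-3.14134909e+00  1.20939776e-03  1.67126499e+00] [-0.73921027 -0.1063349  -1.51932282]
wrist bar 0.1 196 [0.5901 0.1233 0.1513] 0.15386983976750104
wrist bar 0.13 478 [0.5878 0.1453 0.1513] 0.1537200129963153
wrist bar 0.16 518 [0.5848 0.1753 0.1515] 0.15381315709662027
wrist bar 0.19 562 [0.5819 0.2052 0.1514] 0.15402544393427336
wrist bar 0.22 594 [0.5788 0.2348 0.1515] 0.1537631140460425
wrist bar 0.25 654 [0.5758 0.2654 0.1514] 0.15427157400073174
wrist bar 0.28 780 [0.5725 0.297  0.1517] 0.16143994953174123
wrist bar 0.31 449 [0.5699 0.3144 0.1596] 0.16307206921163125
```

View pics/pre.png

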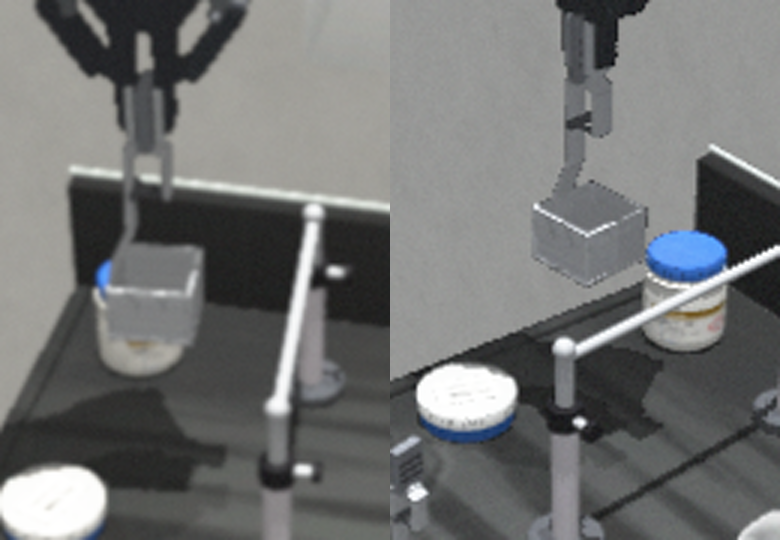

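The hanger is held upright with its nose towards the bar. The bar lies along yaw 0.101, through about (0.583,0.206), with its centre near z 0.1515. Next I'll insert it sideways and press down in steps.

```bash
python3 - <<'E'
from plant import robot
from h import *
A=[np.pi,0,.101+np.pi/2];ex=np.array([np.cos(.101),np.sin(.101),0])
c=np.array([.583,.206,0])
robot.move_straight(c-.085*ex+[0,0,.233],vel=.15,attitude=A)
hit=robot.move_straight(c+[0,0,.233],vel=.06,contact_N=4)
robot.sleep(.3)
s=robot.sense();print('in',hit,s['tcp_pos'],s['wrist_force'],s['t'])
if not hit:
    off=s['tcp_pos'][:2]-c[:2]; print('off',off)
    z=.217;robot.move_straight(c+[0,0,z],vel=.04,contact_N=6)
    f0=robot.sense()['wrist_force'];print('f0',f0)
    while z>.177:
        z-=.003
        h=robot.move_straight(c+[0,0,z],vel=.015,contact_N=10)
        s=robot.sense();print(round(z,4),h,s['tcp_pos'].round(4),(s['wrist_force']-f0).round(2),round(s['t'],1))
        if h or s['wrist_force'][2]-f0[2]>11:break
E
```

```text
in False [0.58292708 0.20599251 0.23307463] [-1.08800235 -0.73370905 -2.7769917 ] 9.4167
off [-7.29183239e-05 -7.49407407e-06]
f0 [ 0.70778029 -0.31867667 -1.25054956]
0.214 False [0.583  0.2059 0.214 ] [-0.95 -0.11 -1.05] 10.3
0.211 False [0.5829 0.2059 0.2109] [-0.31  0.49 -0.18] 10.7
0.208 False [0.5829 0.2059 0.2078] [-0.62  0.46 -1.1 ] 11.0
0.205 False [0.5832 0.2062 0.2053] [-0.44 -0.32  2.61] 11.4
0.202 False [0.5833 0.2062 0.2022] [-0.78  0.19  4.04] 11.7
0.199 False [0.5825 0.2061 0.1987] [-2.01  0.35  2.73] 12.1
0.196 False [0.5823 0.2059 0.1954] [-3.01  0.75  2.63] 12.4
0.193 False [0.5825 0.2059 0.1925] [-2.81  0.78  1.58] 12.8
0.19 False [0.5827 0.2058 0.1896] [-3.47  0.87  0.26] 13.1
0.187 False [0.5828 0.2059 0.1867] [-2.83 -0.03  0.07] 13.5
0.184 False [0.5828 0.2059 0.1837] [-2.57  0.44  0.04] 13.8
0.181 False [0.5824 0.2058 0.1804] [-4.05  0.25 -1.85] 14.2
0.178 False [0.5839 0.206  0.1783] [-0.64  0.9  -0.29] 14.5
0.175 False [0.583  0.206  0.1749] [-0.48 -0.11 -0.4 ] 14.9
```

```bash
python3 - <<'E'
from plant import robot
from h import *
c=np.array([.583,.206,0])
robot.sleep(.2);f0=robot.sense()['wrist_force'];z=.175;print(f0)
while z>.166:
    z-=.001
    h=robot.move_straight(c+[0,0,z],vel=.01,contact_N=5);s=robot.sense();print(round(z,4),h,s['tcp_pos'].round(4),(s['wrist_force']-f0).round(2),round(s['t'],1))
    if h or s['wrist_force'][2]-f0[2]>5:break
d=robot.grab_frame('side');e=robot.grab_frame('scene')
cv2.imwrite('pics/in.png',np.hstack([crop(d,310,130,100,150,4),crop(e,280,130,100,150,4)]))
E
```

```text
[ 0.6669782   0.90414778 -1.09932585]
0.174 False [0.5831 0.2061 0.174 ] [ 0.54 -0.77 -0.81] 15.3
0.173 False [0.5834 0.2062 0.1738] [-1.75 -1.83  5.29] 15.6
```

View pics/in.png

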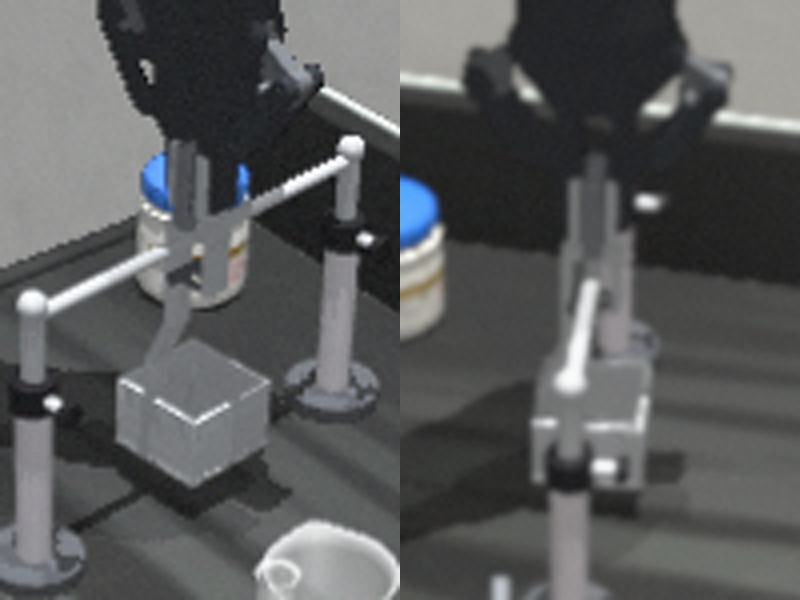

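The bar meets the roof at TCP z 0.1738, and the gate shows level under the bar at (185,272). Now the tug.

```bash
python3 - <<'E'
from plant import robot
from h import *
c=np.array([.583,.206,0])
robot.move_straight(c+[0,0,.183],vel=.04);robot.sleep(.2)
F=lambda n=6:np.mean([(robot.sleep(.03),robot.sense()['wrist_force'])[1] for _ in range(n)],0)
f0=F();z=.183;print(f0)
z=.190;robot.move_straight(c+[0,0,z],vel=.02,contact_N=6);print((F(3)-f0).round(2))
while z<.203:
    z+=.0005
    h=robot.move_straight(c+[0,0,z],vel=.01,contact_N=9);f=F(3)-f0;s=robot.sense();print(round(z,4),h,s['tcp_pos'].round(4),f.round(2),round(s['t'],1))
    if f[2]<-8:break
robot.sleep(.4);print('held',F()-f0,robot.sense()['opening'])
E
```

```text
[ 0.17836229  0.11363587 -1.71276866]
[-0.43 -0.13 -0.46]
0.1905 False [0.583  0.206  0.1904] [ 0.29 -0.64  0.48] 17.4
0.191 False [0.583 0.206 0.191] [-0.12 -0.28 -0.15] 17.8
0.1915 False [0.583  0.206  0.1915] [ 0.03 -0.15 -0.4 ] 18.1
0.192 False [0.583 0.206 0.192] [ 0.26 -0.61 -0.15] 18.5
0.1925 False [0.583  0.206  0.1925] [-0.04 -0.22 -0.14] 18.8
0.193 False [0.583 0.206 0.193] [-0.44 -0.12 -0.3 ] 19.2
0.1935 False [0.583  0.206  0.1935] [-0.29 -0.26 -0.01] 19.5
0.194 False [0.583 0.206 0.194] [-0.2   0.18 -0.55] 19.9
0.1945 False [0.583  0.206  0.1945] [-0.27  0.05 -0.25] 20.2
0.195 False [0.5829 0.2059 0.1948] [-0.3  -0.27 -1.57] 20.6
0.1955 False [0.5829 0.2059 0.1951] [ 0.87  0.61 -4.69] 20.9
0.196 False [0.5828 0.2058 0.1953] [ 1.32  1.11 -9.62] 21.3
held [  2.17609222   1.39008481 -13.64182897] 0.10847429094843382
```

The gate held at about 10–14 N. Now I'll lower it and release.

```bash
python3 - <<'E'
from plant import robot
from h import *
c=np.array([.583,.206,0])
robot.move_straight(c+[0,0,.180],vel=.05)
robot.move_straight(c+[0,0,.1741],vel=.02,contact_N=5)
robot.sleep(.3);s=robot.sense();print(s['tcp_pos'],s['wrist_force'])
robot.grip(.35,30);robot.sleep(.4);s=robot.sense();print(s['tcp_pos'],s['wrist_force'],s['opening'])
robot.move_straight(c+[0,0,.29],vel=.08);robot.sleep(1)
s=robot.sense();print(s['t'],s['wrist_force'],s['tcp_pos'])
d=robot.grab_frame('side');e=robot.grab_frame('scene')
cv2.imwrite('pics/end.png',np.hstack([crop(d,310,130,100,150,4),crop(e,280,130,100,150,4)]))
E
```

```text
[0.58303417 0.20604189 0.17411886] [ 0.03319417 -0.10519032 -1.73152982]
[0.58299677 0.20602492 0.17409815] [ 0.75011705  0.41860021 -0.41649726] 0.34875672434493127
26.4083 [ 0.17760621 -0.56278978 -0.00342112] [0.58300007 0.20602277 0.29001267]
```

View pics/end.png

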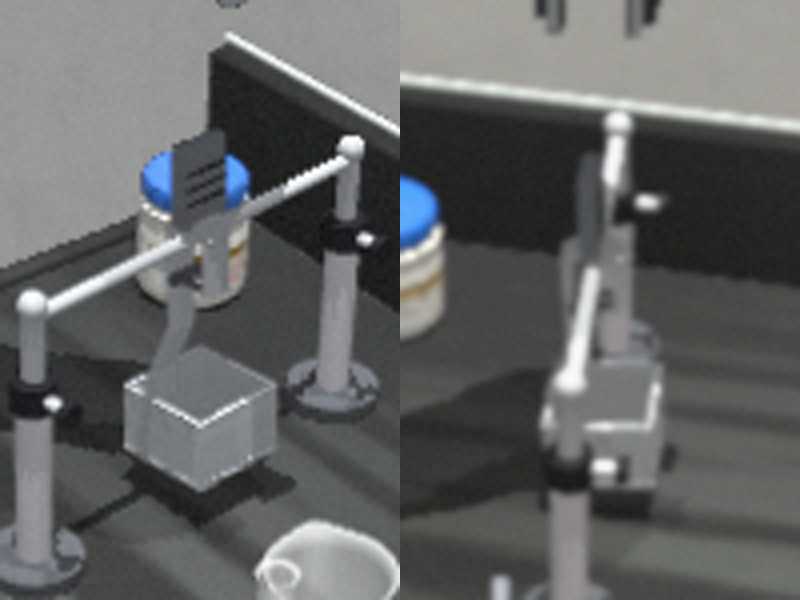

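It hangs from the bar with the gate shut, perhaps tilted or swinging slightly. I'll check its rest and tilt before handing in.

```bash
python3 - <<'E'
from plant import robot
from h import *
robot.sleep(4)
for i in range(5):
    f=robot.grab_frame('side');X=cloud(f,330,155,385,260)
    X=X[(abs(X[:,0]-.583)<.06)&(abs(X[:,1]-.206)<.05)]
    t=np.median(X[(X[:,2]>.17)],0);b=np.median(X[(X[:,2]<.062)&(X[:,2]>.02)],0)
    print(robot.sense()['t'],t.round(4),b.round(4),X[:,2].max().round(4));robot.sleep(.17)
print(t[0]-.583)
E
```

```text
30.5583 [0.5847 0.202  0.1879] [0.5925 0.2007 0.0454] 0.2023
30.775 [0.5848 0.2014 0.1883] [0.5933 0.2014 0.0453] 0.2034
30.9917 [0.5851 0.2014 0.1886] [0.5921 0.2017 0.0455] 0.2034
31.2083 [0.5847 0.2016 0.1891] [0.5929 0.2022 0.0456] 0.2027
31.425 [0.5847 0.2022 0.1888] [0.5927 0.2017 0.0454] 0.2024
0.0016582147757318033
```

```bash
python3 -c "
from plant import robot
print(robot.close_job())"
```

```text
the job is handed in; nothing more can be done
None
```

The hanger is on the bar with its gate shut; the gate held a tug of about 10–14 N, the basket hangs upright, at rest and released, and I've handed the job in (no verdict was returned).

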